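Couple the can cradle to its ball base

TASK

Fit the can cradle with the red lever to the green base plate: lower its square socket over the steel ball until it sits fully home and flat, with the tongue under the red lever lying along the plate, then press the red lever all the way down to latch it. Set the cradle down rather than dropping it, keep the lever up until the socket is home, and leave the black-levered cradle where it stands.

Things in the scene. Friction and masses are not known exactly. Their poses are not given: they have to be found in the camera images.
- socket (a point): Centre of the loose red-levered cradle's square aluminium socket: 60 x 60 mm, 50 high, this point 25 above its flat underside; 0.4-0.75 kg. z up; x along the tongue (34 wide, to x=+111, underside level with the socket's). C-shaped can arm, 80 wide, to x=-81. Tapered cavity open below: mouth 46 wide, 44 deep. Grip the free faces y=+-30. When home it meets the ball's centre (6 mm play).
- lever_pad (a point): Where to press: on the top of the broad end of the red plastic lever (79 mm long, 22-34 wide), 60 mm from its hinge, which is at x=+36, y=0, z=+19 mm from the socket point. The lever rises away from the socket. This point is 79 mm from the socket's axis with the lever up, 96 mm down. Fully down the lever is level, its top here 24 mm above the socket point.
- latch (a joint): Angle of the red lever in rad: 0 fully up (40 degrees above level), 0.7 fully down (level). Starts between 0 and 0.12. Stiff to turn, it stays where it is left; about 2 N straight down on its end moves it.
- ball (a point): Centre of the 24 mm steel ball of the green base plate, 25 mm above the plate's top. The plate, fixed to the table, is 172 x 90 mm and 12 thick. z up; x along the plate, which reaches from x=-52 to +120 mm: the cradle's tongue belongs over the long part (cradle x along plate x). An identical base with a white plate also stands there: not that one.
- black_cradle: A second loose can cradle of the same shape with a black lever that does not move: leave it alone. Origin at the centre of its socket's underside, x along its tongue.
Mind the look-alikes: they are no part of the job. Leave any purple look-alike of the part that bears socket alone.

How it is judged:
By the outcome, as a careful person would: the job done as asked, in the order asked, and still so for the second after the job is handed in, with the robot touching nothing.
It also fails if it takes over 45 s, if anything falls off the work surface, if the arm or the gripper's body presses on something with over 40 N, if the wrist force passes 120 N, or if a joint passes its speed limit or range.

ROBOT

A 6-joint arm with a two-finger parallel gripper is mounted at the origin on the work surface. World frame = base frame: x ahead of the robot, y to its left, z up, the work surface at z = 0. Lengths are in m, angles in rad, forces in N, time in s.
With the tool pointing down it reaches from about 0.35 to 0.775 m from the base axis. Payload 5.5 kg.
Tool frame: the origin (TCP) lies midway between the tips of the shut fingers; the grasp point (between the pads) lies grip_point_offset behind it (grip_point_offset is the distance from the TCP to the grasp point, in m); z points along the fingers, y is the direction in which the jaws open and shut (so a half turn about z gives the same grasp; the last joint's range is limited). The gripper opens to 85 mm and grips with 20 to 120 N. Pads are 22 mm wide; open, the fingers measure 114 mm over their backs; the gripper's body (76 mm by 85 mm) begins 54 mm behind the grasp point. The pads swing forward as they close: fully open they stand 13 mm farther back than shut.
Start: joints at [1.204, 0.313, 0.046, 1.304, 0, 1.431], TCP at [0.129, 0.56, 0.195] pointing down, gripper open.
Joint ranges: [-2.76, 2.76], [-0.86, 1.69], [-1.03, 1.26], [-2.2, 2.34], [-1.47, 1.5], [-3.14, 3.14]. Speed limits (rad/s): [2.57, 2.57, 3.14, 3.14, 3.14, 3.14].

INTERFACE

Orientations are given as a unit quaternion [w, x, y, z].
In Python, from workcell import * gives the robot as it stands.
- The arm moves only by the tool send_rows, never from a script. Its argument "series" is one flat list of numbers, 7 for each row, row after row: the shift along the tool's x, y, z in cm, then the turn, a rotation vector about the tool's x, y, z in degrees, then the opening, from 0 (shut) to 1 (fully open). A call has 1 to 10 rows; each row is the pose to reach, as a shift and turn from the pose commanded when the call began, along the tool's axes at that moment; what a row does not reach only later rows make up. A row lasts 1/12 s, in which the tool goes at most 41.7 mm and 7.16 degrees, less where a joint would pass 70% of its speed; a pose out of reach is approached as far as the arm can. A call with a gripper value outside its range is refused whole. The fingers move at their own pace and stop on an object; "newtons" is the grip in N (left out, the last holds). Time passes only in rows, so rows that repeat a pose let the fingers close. It gives the time, the measured TCP pose, the force and the opening at its end, in the units of the state.
- get_state(): the state, without advancing time (a new reading comes with each control period).
- read_camera(name): name is "scene" or "top" or "wrist"; returns the picture (480x640x3 uint8, blue, green, red); there is no depth.
- camera_info(name): a dict with "K" (3x3 intrinsics, pixels), "D" ([k1, k2, p1, p2, k3] as OpenCV has them; the pictures are not rectified), "xyz" and "attitude" of the camera in the world. Camera axes: x right, y down, z forward; pixel columns grow to the right and rows downward; lengths in m; the calibration is good to about 2 mm. A picture is of the moment at which its call begins: read the wrist's pose just before it. camera_info takes no time and is no camera call; for the wrist camera it gives the pose at the moment of the call.
- hand_in(): hands the job in, once; it reports no verdict.
Trained networks look in the newest picture that a camera, given by its name, has taken for a name from the list of things; names that differ only in an ending like _2 or _b are one class to them, and where a whole thing is asked for, a point or a joint stands for the part that bears it (a point fixed in the world has none). Each returns a list of dicts, best first, with "p" (0 to 1); they miss things now and then, are a little off and sometimes report something else, mostly with a low value. They report only what shows in the picture. A call takes as long as a camera call. They do not tell look-alikes from the thing itself.
- silhouettes(camera, label): "pixels" (480x640 bool, what is visible of it) and "box" ([left, top, width, height] in pixels, round what is visible of it).
The state is a dict: "clock": time; "joint_pos": joint angles; "qvel": joint speeds; "tau": joint torques, N m; "tcp_pos": TCP position; "orientation": TCP orientation; "wrist_force": force on the tool from outside, world axes, zero at the start; "ft_torque": the same for the moment, N m; "finger_gap": finger opening in m.
Only numpy, scipy, OpenCV 4.12 (cv2) and the standard library are available. Lean on these libraries where they do the work, as an engineer would, in place of code of your own. Each camera call takes 0.05 s, during which the arm holds its last target. There are 200 camera calls.

## Working session

There is one attempt and no reset: what is moved stays moved. The work goes in short steps, Python scripts to look and compute and a tool call to move; the robot and the scene stay as the last step left them, time stands still between calls to the robot, and variables do not carry over. Pictures are saved under pics/ and viewed, about 8 in all and at most 12, crops included, and the job is handed in when it is done.

Besides the shell and the picture viewer there is one more tool, called after "Emit:" as name(argument=value, ...) on one line, values as JSON. send_rows: Moves the arm, as the interface text tells. Its arguments: {"type":"object","properties":{"series":{"type":"array"},"newtons":{"type":"number"}},"required":["series"]}

```bash
mkdir -p pics; ls
cat > h.py <<'E'
from workcell import *
import numpy as np, cv2
from scipy.spatial.transform import Rotation as R
def rot(q): return R.from_quat([q[1],q[2],q[3],q[0]])
def ray(cam,uv,ci=None):
    ci=ci or camera_info(cam); K=np.array(ci["K"]);D=np.array(ci["D"])
    p=cv2.undistortPoints(np.array(uv,float).reshape(-1,1,2),K,D).reshape(-1,2)
    a=np.array(ci["attitude"]); Rm=a if a.shape==(3,3) else rot(a).as_matrix()
    return np.array(ci["xyz"]), (Rm@np.c_[p,np.ones(len(p))].T).T
def onz(cam,uv,z,ci=None):
    o,d=ray(cam,uv,ci); z=np.broadcast_to(z,len(d)); return o+d*((z-o[2])/d[:,2])[:,None]
def proj(cam,X,ci=None):
    ci=ci or camera_info(cam); a=np.array(ci["attitude"]); Rm=a if a.shape==(3,3) else rot(a).as_matrix()
    rv=cv2.Rodrigues(Rm.T)[0]; t=-Rm.T@np.array(ci["xyz"])
    return cv2.projectPoints(np.array(X,float).reshape(-1,1,3),rv,t,np.array(ci["K"]),np.array(ci["D"]))[0].reshape(-1,2)
def tool(X):
    s=get_state(); return rot(s["orientation"]).inv().apply(np.array(X)-s["tcp_pos"])*100
E
python3 - <<'E'
from h import *
for c in ("scene","top"):
    im=read_camera(c); cv2.imwrite(f"pics/{c}0.png",im); ci=camera_info(c); print(c,ci)
    for l in ("socket","lever_pad","ball","black_cradle"):
        try: print(l,[(round(d["p"],2),d["box"]) for d in silhouettes(c,l)])
        except Exception as e: print(l,e)
print(get_state()); 
try: print(grip_point_offset)
except Exception as e: print(e)
E
```

```text
pics
scene {'K': array([[577.48760045,   0.        , 324.87687579],
       [  0.        , 577.48760045, 248.94298147],
       [  0.        ,   0.        ,   1.        ]]), 'D': array([-0.02182277,  0.        ,  0.        ,  0.        ,  0.        ]), 'xyz': array([ 1.08339914, -0.49637314,  1.00040992]), 'attitude': array([-0.33190895,  0.83682976,  0.40381372, -0.1627479 ])}
socket [(0.86, [403.6, 197.8, 69.2, 65.8]), (0.71, [359.6, 142.7, 73.0, 40.9])]
lever_pad [(0.73, [401.6, 150.1, 28.2, 13.4]), (0.59, [444.8, 221.6, 25.4, 9.3]), (0.57, [255.6, 302.4, 77.3, 77.6])]
ball [(0.94, [256.6, 301.9, 79.2, 77.3]), (0.74, [443.8, 222.5, 28.4, 9.4])]
black_cradle []
top {'K': array([[559.72387898,   0.        , 316.2344432 ],
       [  0.        , 559.72387898, 235.35381793],
       [  0.        ,   0.        ,   1.        ]]), 'D': array([-0.06805184,  0.        ,  0.        ,  0.        ,  0.        ]), 'xyz': array([0.3462352 , 0.02737529, 1.27553246]), 'attitude': array([-0.02344729,  0.71615951, -0.69719122,  0.02214014])}
socket [(0.92, [112.3, 278.4, 53.8, 87.9]), (0.87, [165.2, 17
[... 200 characters left out ...]
': 0.5, 'joint_pos': array([ 1.20440082e+00,  3.13227700e-01,  4.60337633e-02,  1.30362514e+00,
       -4.01442461e-06,  1.43119984e+00]), 'qvel': array([ 2.22998739e-03,  1.27637756e-04,  1.85909009e-03, -3.17647319e-05,
        9.25925001e-04, -9.27565064e-04]), 'tau': array([-8.86152975e-04, -4.79991961e+01,  2.98539323e+01,  1.78475613e-03,
       -1.12145813e-04, -2.86233139e-06]), 'tcp_pos': array([0.1293017 , 0.56026937, 0.19528027]), 'orientation': array([-9.03595872e-07,  1.13156620e-01,  9.93577163e-01, -1.15140959e-05]), 'wrist_force': array([0.70105659, 0.89838259, 0.10954969]), 'ft_torque': array([-0.04983534,  0.05904891,  0.00542524]), 'finger_gap': 0.08522423768224414}
0.0187
```

View pics/top0.png

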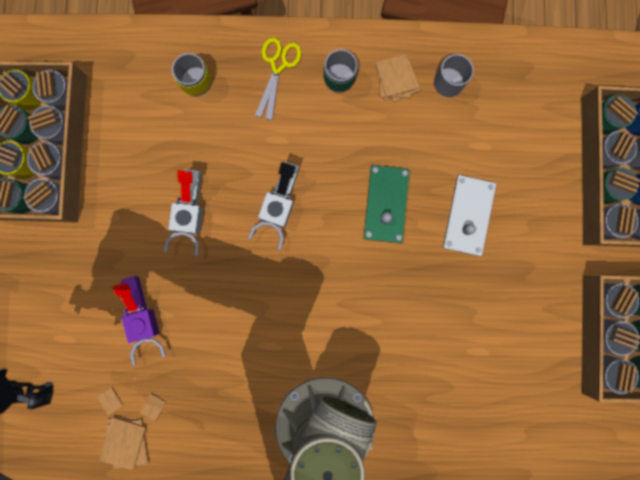

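View pics/scene0.png

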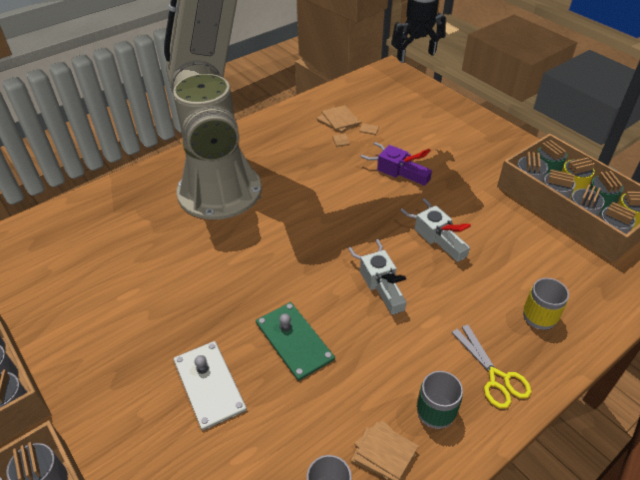

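Top view: the wanted cradle (grey, red lever) has its socket at about (184,217). The look-alikes are the purple one at (138,325) and the black-levered one at (275,209). The green plate's ball is at about (387,217) and the white plate's ball at (469,228). The red-levered grey cradle and the green plate match the description. I'll measure both coarsely in each camera and make one close crop.

Run:
```python
from h import *
t=cv2.imread("pics/top0.png"); s=cv2.imread("pics/scene0.png")
def cen(im,x0,y0,x1,y1,f):
    c=im[y0:y1,x0:x1]; hsv=cv2.cvtColor(c,cv2.COLOR_BGR2HSV); m=f(hsv).astype(np.uint8)
    n,l,st,ce=cv2.connectedComponentsWithStats(m); k=1+np.argmax(st[1:,4]); return (l==k), ce[k]+[x0,y0],st[k,4]
green=lambda h:(h[...,0]>60)&(h[...,0]<95)&(h[...,1]>90)
for n,im,b in(("top",t,(355,155,420,250)),("scene",s,(245,290,345,390))):
    m,c,a=cen(im,*b,green)
    pts=np.argwhere(m)[:,::-1]+np.array(b[:2]); W=onz(n,pts,0.012)[:,:2]
    r=cv2.minAreaRect(W.astype(np.float32)); print(n,"plate",r, cv2.boxPoints(r).round(4).tolist())
print("ball top",onz("top",[[387,217]],.037),"scene",onz("scene",[[286,321]],.037))
print("sock top",onz("top",[[184,217]],.05),"scene",onz("scene",[[434,215]],.05))
print("proj scene of top-est", proj("scene",onz("top",[[387,217],[184,217]],[.037,.05])))
big=np.hstack([cv2.resize(t[150:270,150:300],None,fx=3.3,fy=3.3,interpolation=3),cv2.resize(t[150:270,355:420],None,fx=3.3,fy=3.3,interpolation=3)])
sc=cv2.resize(s[185:325,335:485],None,fx=1.3,fy=1.3)
cv2.imwrite("pics/c1.png",big); print(big.shape)
```

```text
top plate ((0.504852294921875, -0.1264018714427948), (0.08444217592477798, 0.16688956320285797), 85.36881256103516) [[0.41830000281333923, -0.16169999539852142], [0.5845999717712402, -0.17520000040531158], [0.5914000272750854, -0.09109999984502792], [0.4250999987125397, -0.07760000228881836]]
scene plate ((0.5081024169921875, -0.12724272906780243), (0.08725113421678543, 0.1707322746515274), 85.49087524414062) [[0.4196000099182129, -0.164000004529953], [0.5898000001907349, -0.17739999294281006], [0.5965999960899353, -0.09049999713897705], [0.42640000581741333, -0.07699999958276749]]
ball top [[ 0.47128643 -0.12551313  0.037     ]] scene [[ 0.47678386 -0.12312299  0.037     ]]
sock top [[0.4580988  0.32365263 0.05      ]] scene [[0.45207572 0.33215962 0.05      ]]
proj scene of top-est [[283.49572309 319.89126485]
 [433.31869112 217.88127048]]
(396, 709, 3)
```

View pics/c1.png

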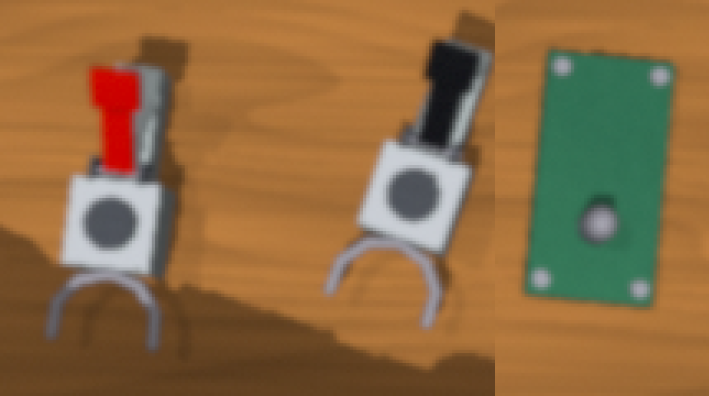

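The crop confirms the choice: an aluminium socket with the red lever up at (110,222 crop), and the green plate with its ball toward the near end. The next step is to go over the cradle for a close wrist look.

Run:
```python
from h import *
print(tool([0.452,0.326,0.22]))
```

```text
[-36.71121244 -15.57087375  -2.47158347]
```

Emit:
send_rows(series=[-36.7,-15.6,-2.5,0,0,-7,1,-36.7,-15.6,-2.5,0,0,-7,1,-36.7,-15.6,-2.5,0,0,-7,1,-36.7,-15.6,-2.5,0,0,-7,1,-36.7,-15.6,-2.5,0,0,-7,1,-36.7,-15.6,-2.5,0,0,-7,1,-36.7,-15.6,-2.5,0,0,-7,1,-36.7,-15.6,-2.5,0,0,-7,1,-36.7,-15.6,-2.5,0,0,-7,1,-36.7,-15.6,-2.5,0,0,-7,1])

```text
clock: 1.33
tcp_pos: [0.4548, 0.3234, 0.2207]
orientation: [0.001, 0.054, 0.999, 0.0]
wrist_force: [0.3, 0.7, -0.1]
finger_gap: 0.0854
```

Run:
```python
from h import *
ci=camera_info("wrist"); im=read_camera("wrist"); cv2.imwrite("pics/w1.png",im); import pickle; pickle.dump(ci,open("w1.pkl","wb"))
s=get_state(); print(s["tcp_pos"],s["orientation"],s["clock"],s["qvel"].round(3)); print(ci["xyz"],ci["attitude"])
for l in ("socket","lever_pad"): print(l,[(round(d["p"],2),d["box"]) for d in silhouettes("wrist",l)])
print(proj("wrist",[[.456,.326,.05]],ci))
```

```text
[0.45813863 0.3215388  0.22056741] [ 1.99500327e-03  5.51740031e-02  9.98474634e-01 -5.04893846e-04] 1.3833 [ 0.067 -0.018 -0.041 -0.002  0.03   0.109]
[0.38479797 0.33028761 0.39849764] [0.10286482 0.73730373 0.66115911 0.09311643]
socket [(0.86, [275.8, 118.9, 90.1, 221.8]), (0.78, [416.7, 0.0, 59.3, 47.4])]
lever_pad [(0.64, [303.9, 249.1, 40.8, 92.0])]
[[322.95712694 212.50434864]]
```

View pics/w1.png

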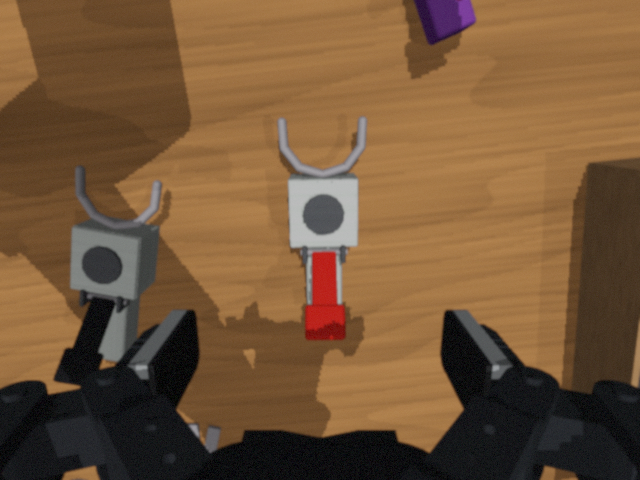

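The wrist image shows the wanted cradle: socket top at about (323,212), red lever toward (325,322), black cradle at left (105,260) and purple at the top edge (443,15). The predicted socket pixel is (323,212), which agrees. Now I'll refine its centre and yaw.

```bash
cat > sq.py <<'E'
from h import *
ci=camera_info("wrist"); im=read_camera("wrist"); s=get_state()
g=proj("wrist",[[.456,.326,.05]],ci)[0].astype(int)
hsv=cv2.cvtColor(im,cv2.COLOR_BGR2HSV)
m=((hsv[...,1]<60)&(hsv[...,2]>150)).astype(np.uint8)
m=cv2.morphologyEx(m,cv2.MORPH_OPEN,np.ones((15,15)))
n,l,st,ce=cv2.connectedComponentsWithStats(m); print(st[1:],ce[1:].round(1))
k=1+np.argmin(np.hypot(*(ce[1:]-g).T)); 
pts=np.argwhere(l==k)[:,::-1]; W=onz("wrist",pts,.05,ci)[:,:2]
r=cv2.minAreaRect(W.astype(np.float32)); print("square",r)
red=((hsv[...,0]<8)|(hsv[...,0]>172))&(hsv[...,1]>150)&(hsv[...,2]>90)
n,l,st,ce=cv2.connectedComponentsWithStats(red.astype(np.uint8)); k=1+np.argmax(st[1:,4]);print("red",st[k],ce[k])
pr=np.argwhere(l==k)[:,::-1]; vx,vy,x0,y0=cv2.fitLine(pr.astype(np.float32),1,0,.01,.01).ravel(); print("redline",vx/vy)
print(s["tcp_pos"],s["orientation"],rot(s["orientation"]).as_matrix().round(3).tolist())
c=np.array(r[0]); print("tool shift to centre @grip z.03:",tool([c[0],c[1],.03-grip_point_offset]))
E
python3 sq.py
```

```text
[[326 181  31  30 762]
 [288 182  30  30 731]
 [336 223  21  24 468]
 [289 226  22  22 448]] [[343.  193.5]
 [300.5 194.5]
 [346.6 235.2]
 [299.  237. ]]
square ((0.4386705458164215, 0.31102657318115234), (0.02505449205636978, 0.024963194504380226), 83.658935546875)
red [ 304  254   41   89 2634] [323.52239939 303.84813971]
redline 0.016772011
[0.45221707 0.32518729 0.22012545] [-3.10113060e-04  5.33012442e-02  9.98578428e-01  6.29812345e-05] [[-0.994, 0.106, -0.001], [0.106, 0.994, 0.0], [0.001, 0.0, -1.0]]
tool shift to centre @grip z.03: [ 1.18313947 -1.5541657  20.88314541]
```

```bash
sed -i 's/^m=cv2.morphologyEx.*/m=cv2.morphologyEx(m,cv2.MORPH_OPEN,np.ones((3,3)));m=cv2.morphologyEx(m,cv2.MORPH_CLOSE,cv2.getStructuringElement(2,(45,45)));m=cv2.morphologyEx(m,cv2.MORPH_OPEN,np.ones((45,45)))/' sq.py; python3 sq.py
```

```text
[[ 288  175   68   82 5438]] [[321.4 214.9]]
square ((0.4563474655151367, 0.32632654905319214), (0.05918407812714577, 0.07155061513185501), 83.79557037353516)
red [ 303  256   41   88 2635] [322.50777989 305.48462998]
redline 0.014834972
[0.45140516 0.32577501 0.22015631] [-3.88410081e-04  5.25038770e-02  9.98620644e-01  4.90791920e-05] [[-0.994, 0.105, -0.001], [0.105, 0.994, 0.0], [0.001, 0.0, -1.0]]
tool shift to centre @grip z.03: [-0.50203129  0.10548112 20.88525143]
```

```bash
cat > ov.py <<'E'
from h import *
import sys
x,y,a,z,name=float(sys.argv[1]),float(sys.argv[2]),np.radians(float(sys.argv[3])),float(sys.argv[4]),sys.argv[5]
ci=camera_info("wrist"); im=read_camera("wrist")
c,s=np.cos(a),np.sin(a); Rz=np.array([[c,-s],[s,c]])
q=np.array([[30,30],[30,-30],[-30,-30],[-30,30]])/1000@Rz.T+[x,y]
uv=proj("wrist",np.c_[q,np.full(4,z)],ci); cen=proj("wrist",[[x,y,z]],ci)[0]; print(uv.round(1).tolist(),cen)
f=4; x0,y0=(cen-[75,75]).astype(int); x0,y0=max(x0,0),max(y0,0); cr=cv2.resize(im[y0:y0+150,x0:x0+150],None,fx=f,fy=f,interpolation=2)
cv2.polylines(cr,[np.int32((uv-[x0,y0]+.5)*f)],True,(0,255,0),1)
cv2.imwrite(f"pics/{name}.png",cr)
E
python3 ov.py .4503 .3270 -6.2 .05 o1
```

```text
[[355.0, 244.2], [287.0, 244.1], [285.6, 175.6], [356.7, 175.7]] [321.0741896  210.68143668]
```

View pics/o1.png

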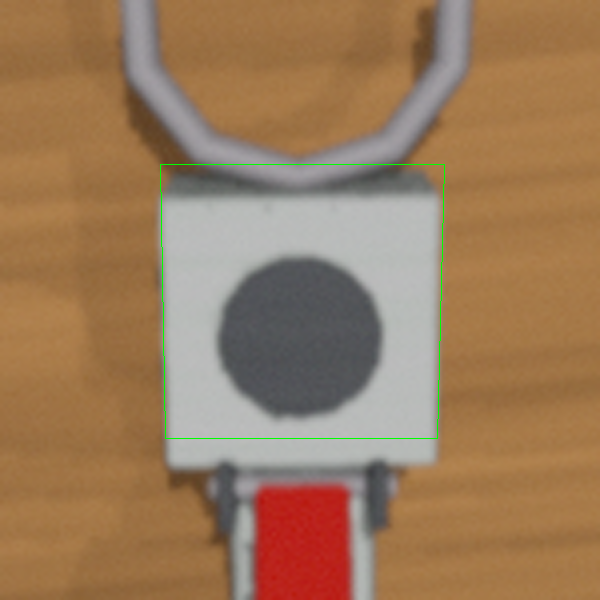

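The overlay drawn at x=0.4503 sits about 7 px short in x, so the true centre is the original (0.456, 0.326). The y extent of 59 mm and the yaw of -6.2° both agree. Next: descend and grip.

Run:
```python
from h import *
s=get_state(); print(s["tcp_pos"],s["qvel"].round(3),rot(s["orientation"]).as_matrix().round(4).tolist())
print(tool([.4562,.3264,.008]))
```

```text
[0.45095459 0.32621523 0.22023753] [ 0.016 -0.007 -0.004 -0.001 -0.001 -0.002] [[-0.9946, 0.1036, -0.0006], [0.1036, 0.9946, 0.0001], [0.0006, 0.0, -1.0]]
[-0.53337928  0.07169374 21.22341941]
```

Emit:
send_rows(series=[-0.48,0.06,4,0,0,0,1,-0.48,0.06,8,0,0,0,1,-0.48,0.06,12,0,0,0,1,-0.48,0.06,15,0,0,0,1,-0.48,0.06,17,0,0,0,1,-0.48,0.06,19,0,0,0,1,-0.48,0.06,20.5,0,0,0,1,-0.48,0.06,21.2,0,0,0,1,-0.48,0.06,21.2,0,0,0,1,-0.48,0.06,21.2,0,0,0,1])

```text
clock: 2.47
tcp_pos: [0.4561, 0.3267, 0.0087]
orientation: [-0.0, 0.052, 0.999, 0.0]
wrist_force: [0.5, 0.3, 0.8]
finger_gap: 0.0854
```

Emit:
send_rows(newtons=50, series=[0,0,0,0,0,0,0.7,0,0,0,0,0,0,0.5,0,0,0,0,0,0,0.4,0,0,0,0,0,0,0.4,0,0,0,0,0,0,0.4,0,0,0,0,0,0,0.4])

```text
clock: 2.97
tcp_pos: [0.4605, 0.3266, 0.0131]
orientation: [0.004, 0.053, 0.999, 0.001]
wrist_force: [-2.4, -4.0, 21.5]
finger_gap: 0.0342
```

Run:
```python
from h import *
im=read_camera("wrist"); cv2.imwrite("pics/w2.png",np.hstack([cv2.resize(im,(400,300)),cv2.resize(read_camera("scene")[150:300,350:550],(400,300))]))
s=get_state(); print(s["tcp_pos"],s["wrist_force"],s["finger_gap"])
```

```text
[0.46045787 0.32662991 0.01312055] [-2.50687675 -3.22845884 20.6135077 ] 0.03403558869658745
```

View pics/w2.png

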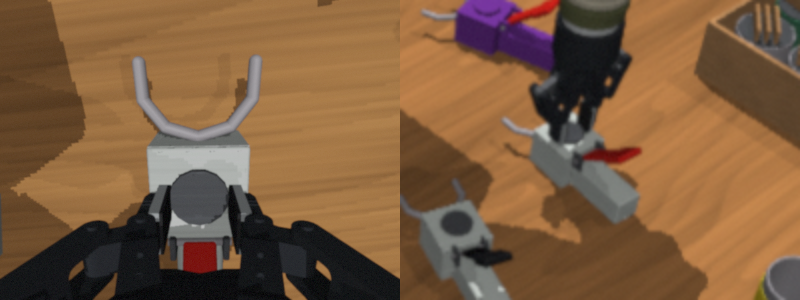

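Run:
```python
from h import *
s=get_state(); p=s["tcp_pos"]; q=rot(s["orientation"])
ci=camera_info("wrist"); im=read_camera("wrist"); sc=read_camera("scene")
P=np.array([p+q.apply([0,y,z]) for z in (0,-.0187,-.05) for y in (-.017,.017)])
a=proj("wrist",P,ci); b=proj("scene",P); print(s["finger_gap"],s["wrist_force"],a.round(0).tolist(),b.round(0).tolist())
for im_,pts in((im,a),(sc,b)):
    for u in pts: cv2.circle(im_,tuple(np.int32(u)),1,(0,255,255),-1)
A=cv2.resize(im[190:460,190:440],(500,540),interpolation=2)
B=cv2.resize(sc[170:270,400:455],(297,540),interpolation=2)
cv2.imwrite("pics/w3.png",np.hstack([A,B]))
```

```text
0.03403558869658745 [-2.50687675 -3.22845884 20.6135077 ] [[284.0, 285.0], [357.0, 284.0], [280.0, 301.0], [361.0, 301.0], [272.0, 338.0], [370.0, 337.0]] [[427.0, 232.0], [438.0, 226.0], [428.0, 226.0], [439.0, 221.0], [430.0, 216.0], [441.0, 211.0]]
```

View pics/w3.png

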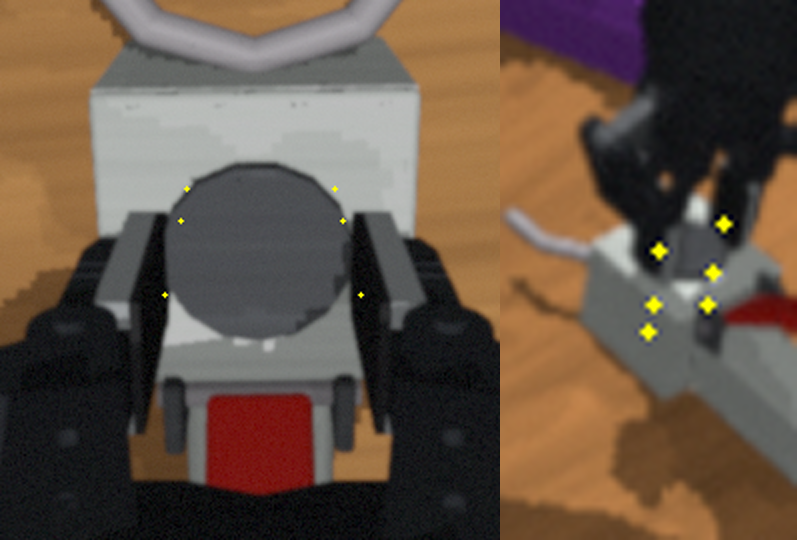

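The last views show the fingertips standing on the socket top on either side of the dark disc, at about z=0.05. The reported TCP (yellow dots) lies about 40 mm beyond the visible tips. So the true tips sit well behind the reported TCP. The force also rose only on closing, which fits contact with the top. I'll lift, open and re-measure.

Emit:
send_rows(series=[0,0,-1.5,0,0,0,0.4,0,0,-3,0,0,0,0.6,0,0,-4,0,0,0,1,0,0,-4,0,0,0,1,0,0,-4,0,0,0,1,0,0,-4,0,0,0,1])

```text
clock: 3.67
tcp_pos: [0.4564, 0.3257, 0.0478]
orientation: [-0.0, 0.052, 0.999, -0.0]
wrist_force: [0.3, -0.8, 0.4]
finger_gap: 0.0852
```

```bash
cat > tip.py <<'E'
from h import *
import sys
s=get_state(); p=s["tcp_pos"]; q=rot(s["orientation"]); ci=camera_info("wrist"); im=read_camera("wrist"); cv2.imwrite("pics/raw_%s.png"%sys.argv[1],im)
print(p,s["finger_gap"],s["wrist_force"].round(1))
h=s["finger_gap"]/2
for z in (0,-.013,-.03,-.04,-.05,-.06):
    print(z,proj("wrist",[p+q.apply([x,y,z]) for x,y in ((.011,-h),(.011,h))],ci).round(0).tolist(), proj("scene",[p+q.apply([.0,y,z]) for y in (-h,h)]).round(0).tolist())
print("sock",proj("wrist",[[.4562,.3264,.05]],ci))
cv2.imwrite("pics/%s.png"%sys.argv[1],np.hstack([im[120:480,120:520],cv2.resize(read_camera("scene")[140:260,380:500],(360,360),interpolation=2)]))
E
python3 tip.py t1
```

```text
[0.45638902 0.32571685 0.04782481] 0.08523316768279827 [ 0.3 -0.8  0.4]
0 [[227.0, 262.0], [414.0, 262.0]] [[419.0, 224.0], [447.0, 211.0]]
-0.013 [[221.0, 272.0], [420.0, 271.0]] [[420.0, 221.0], [448.0, 207.0]]
-0.03 [[211.0, 287.0], [431.0, 286.0]] [[421.0, 215.0], [449.0, 202.0]]
-0.04 [[204.0, 297.0], [438.0, 296.0]] [[421.0, 212.0], [449.0, 199.0]]
-0.05 [[196.0, 308.0], [446.0, 308.0]] [[422.0, 209.0], [450.0, 196.0]]
-0.06 [[187.0, 322.0], [456.0, 321.0]] [[422.0, 206.0], [451.0, 192.0]]
sock [[321.97704721 285.6749684 ]]
```

View pics/t1.png

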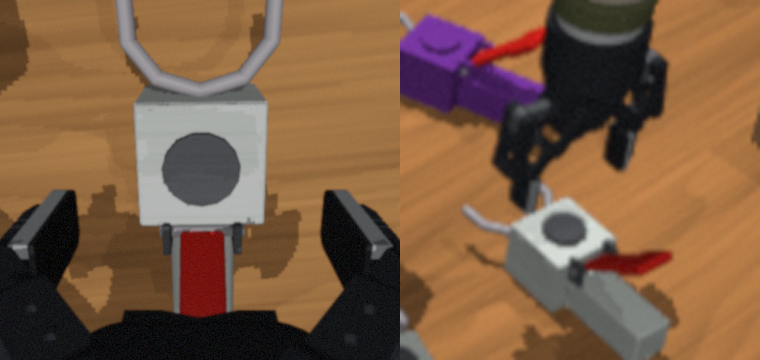

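Both cameras agree: with the gripper open, the tips are 51 mm behind the reported TCP (13 mm of that is the swing), so the shut tips are about 38 mm behind it. The cradle stayed within 1 mm and its lever is still up. I'll descend again with this correction, watching the force.

Emit:
send_rows(series=[0.05,0,2,0,0,0,1,0.05,0,4,0,0,0,1,0.05,0,5,0,0,0,1,0.05,0,6,0,0,0,1,0.05,0,6,0,0,0,1])

```text
clock: 4.18
tcp_pos: [0.4544, 0.325, -0.0141]
orientation: [-0.002, 0.052, 0.999, -0.001]
wrist_force: [0.1, -0.8, 0.0]
finger_gap: 0.0853
```

Emit:
send_rows(series=[0,0,1,0,0,0,1,0,0,1.6,0,0,0,1,0,0,2.1,0,0,0,1,0,0,2.1,0,0,0,1])

```text
clock: 4.52
tcp_pos: [0.4557, 0.3257, -0.0336]
orientation: [-0.001, 0.052, 0.999, -0.0]
wrist_force: [0.1, 0.1, -0.0]
finger_gap: 0.0851
```

No contact, as predicted. Now to close.

Emit:
send_rows(newtons=50, series=[0,0,0,0,0,0,0.8,0,0,0,0,0,0,0.6,0,0,0,0,0,0,0.5,0,0,0,0,0,0,0.5,0,0,0,0,0,0,0.5,0,0,0,0,0,0,0.5])

```text
clock: 5.02
tcp_pos: [0.4567, 0.3265, -0.032]
orientation: [0.001, 0.052, 0.999, 0.001]
wrist_force: [-1.2, 0.8, 3.6]
finger_gap: 0.0595
```

Emit:
send_rows(series=[0,0,-0.5,0,0,0,0.5,0,0,-2,0,0,0,0.5,0,0,-4.5,0,0,0,0.5,0,0,-8,0,0,0,0.5,0,0,-11,0,0,0,0.5,0,0,-13,0,0,0,0.5,0,0,-13,0,0,0,0.5,0,0,-13,0,0,0,0.5])

```text
clock: 5.68
tcp_pos: [0.4563, 0.3258, 0.0972]
orientation: [0.0, 0.052, 0.999, 0.0]
wrist_force: [-0.5, 0.6, -6.8]
finger_gap: 0.0594
```

Run:
```python
from h import *
s=get_state(); print(s)
a=np.radians(-4.6); ball=np.array([.4726,-.1243])
# commanded pose: measured approx; grip-to-socket offset: socket ~(.4556,.3265) when TCP (.4562,.3264)
print("shift to ball xy at same z:",tool([ball[0],ball[1],s["tcp_pos"][2]]))
```

```text
{'clock': 5.6833, 'joint_pos': array([ 4.76967425e-01,  3.32658309e-01, -1.72094883e-01,  1.06552627e+00,
       -1.74898087e-04,  5.81835311e-01]), 'qvel': array([-4.14542790e-05,  3.33761170e-02, -5.41571179e-02, -1.39160683e-02,
        7.53804557e-04,  1.32071927e-03]), 'tau': array([ 5.42751176e-02, -5.27619982e+01,  3.20341051e+01, -5.00410577e-03,
       -1.12894122e-01, -1.42433386e-03]), 'tcp_pos': array([0.45625634, 0.32576035, 0.0972103 ]), 'orientation': array([2.67216906e-04, 5.24099407e-02, 9.98625617e-01, 5.50335382e-05]), 'wrist_force': array([-0.52731381,  0.62653975, -6.80468158]), 'ft_torque': array([-0.01496374,  0.23134844,  0.04529944]), 'finger_gap': 0.05939719585295633}
shift to ball xy at same z: [-6.33643187e+00 -4.45877109e+01 -2.80458352e-03]
```

Held: 59.4 mm gap and about 0.7 kg. I'll move to a spot beside the green plate, where the wrist camera sees it clear of the load.

Emit:
send_rows(series=[-0.4,-1,0,0,0,-1.4,0.5,-1.3,-3.5,0,0,0,-1.4,0.5,-2.5,-7,0,0,0,-1.4,0.5,-3.8,-10.8,0,0,0,-1.4,0.5,-5.2,-14.8,0,0,0,-1.4,0.5,-6.6,-18.8,0,0,0,-1.4,0.5,-8,-22.8,0,0,0,-1.4,0.5,-9.3,-26.5,0,0,0,-1.4,0.5,-10.2,-29.3,0,0,0,-1.4,0.5,-10.7,-30.7,0,0,0,-1.4,0.5])

```text
clock: 6.52
tcp_pos: [0.5289, 0.0055, 0.0941]
orientation: [-0.002, 0.042, 0.999, -0.001]
wrist_force: [0.2, 1.5, -5.7]
finger_gap: 0.0593
```

Emit:
send_rows(series=[0,0,0,0,0,0,0.5,0,0,0,0,0,0,0.5,0,0,0,0,0,0,0.5])

```text
clock: 6.77
tcp_pos: [0.5285, 0.0101, 0.0951]
orientation: [-0.002, 0.04, 0.999, 0.0]
wrist_force: [0.3, 0.3, -6.2]
finger_gap: 0.0594
```

Run:
```python
from h import *
ci=camera_info("wrist"); im=read_camera("wrist"); s=get_state(); print(s["tcp_pos"],s["finger_gap"],s["qvel"].round(3))
hsv=cv2.cvtColor(im,cv2.COLOR_BGR2HSV)
m=((hsv[...,0]>60)&(hsv[...,0]<95)&(hsv[...,1]>90)&(hsv[...,2]>40)).astype(np.uint8)
n,l,st,ce=cv2.connectedComponentsWithStats(m); k=1+np.argmax(st[1:,4]); print(st[k])
pts=np.argwhere(l==k)[:,::-1]; W=onz("wrist",pts,.012,ci)[:,:2]
r=cv2.minAreaRect(W.astype(np.float32)); print("plate",r,cv2.boxPoints(r).round(4).tolist())
a=np.radians(-4.6); c=np.array(r[0]); e=np.array([np.cos(a),np.sin(a)]); b=c-.034*e; print("ball from plate",b)
for d in silhouettes("wrist","ball"): print(d["p"],d["box"])
u=proj("wrist",[[*b,.037]],ci)[0]; print(u)
t=im.copy(); cv2.circle(t,tuple(np.int32(u)),3,(0,0,255),1)
cv2.polylines(t,[np.int32(proj("wrist",np.c_[cv2.boxPoints(r),np.full(4,.012)],ci))],True,(0,255,255),1)
cv2.imwrite("pics/p1.png",t); cv2.imwrite("pics/raw_p1.png",im)
```

```text
[0.52884408 0.01044853 0.09564362] 0.05929909720892427 [ 0.014 -0.01   0.013  0.003 -0.    -0.002]
[   22    84   169   253 29984]
plate ((0.504991352558136, -0.12411430478096008), (0.08898093551397324, 0.16771090030670166), 85.51769256591797) [[0.4178999960422516, -0.16189999878406525], [0.585099995136261, -0.17499999701976776], [0.5921000242233276, -0.08630000054836273], [0.42489999532699585, -0.07320000231266022]]
ball from plate [ 0.47110087 -0.12138754]
0.6 [20.5, 80.6, 172.1, 257.1]
[ 83.65080436 171.65218976]
```

View pics/p1.png

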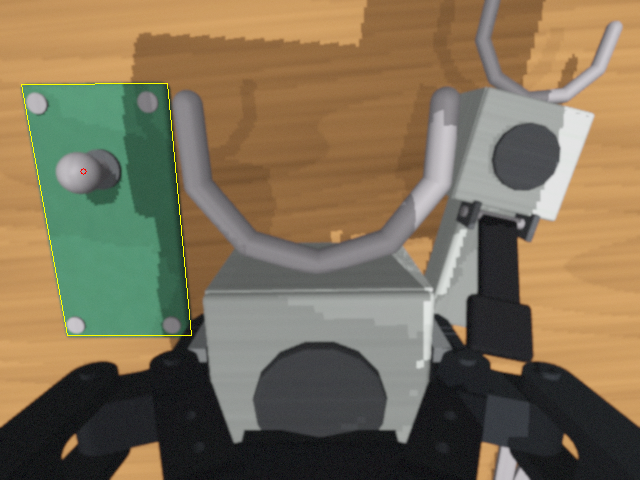

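The wrist view shows the green plate at left with its ball at about (77,172). The rectangle fit is good, and the held cradle is level and centred in the jaws. Black cradle at right is untouched. I'll refine the ball and the held offset.

Run:
```python
from h import *
ci=camera_info("wrist"); im=cv2.imread("pics/raw_p1.png"); g=cv2.medianBlur(cv2.cvtColor(im,cv2.COLOR_BGR2GRAY),3)[140:205,40:130]
c=cv2.HoughCircles(g,cv2.HOUGH_GRADIENT,1,20,param1=120,param2=10,minRadius=16,maxRadius=26); print("hough",(c[0][:3]+[40,140,0]).round(1).tolist())
u=c[0][0][:2]+[40,140]; print("ball wrist",onz("wrist",[u,[77.5,172]],.037,ci))
s=get_state(); p=s["tcp_pos"]; q=rot(s["orientation"]); print(p,np.degrees(np.arctan2(q.as_matrix()[1,1],q.as_matrix()[0,1]))-90, q.as_matrix()[:,2])
zt=p[2]+.032+.05
for dx in(-.002,0,.002):
    P=p+q.apply([[.030-dx,-.03,0],[.030-dx,.03,0]]); P[:,2]=zt; print(dx,proj("wrist",P,ci).round(1).tolist())
# joint ball refinement: top+scene+wrist
t=cv2.cvtColor(cv2.imread("pics/top0.png"),cv2.COLOR_BGR2GRAY)[205:230,374:400]
c=cv2.HoughCircles(t,cv2.HOUGH_GRADIENT,1,20,param1=100,param2=6,minRadius=4,maxRadius=8)
if c is not None: uu=c[0][0][:2]+[374,205]; print("top",uu,onz("top",[uu],.037))
```

```text
hough [[80.5, 172.5, 17.7], [100.5, 169.5, 20.7]]
ball wrist [[ 0.47254037 -0.12339431  0.037     ]
 [ 0.47211185 -0.125071    0.037     ]]
[0.52927084 0.01062368 0.09608773] -4.508356145243155 [-2.49278241e-03  6.43186596e-04 -9.99996686e-01]
-0.002 [[202.2, 285.0], [441.2, 284.5]]
0 [[202.8, 292.4], [440.5, 291.9]]
0.002 [[203.4, 299.7], [439.9, 299.3]]
top [386.5 217.5] [[ 0.47013914 -0.12441943  0.037     ]]
```

Emit:
send_rows(series=[0.5,-1.4,0,0,0,0,0.5,1.4,-4.2,0,0,0,0,0.5,2.5,-7.5,0,0,0,0,0.5,3.6,-10.8,0,0,0,0,0.5,4.4,-13.1,0,0,0,0,0.5,4.65,-13.9,0,0,0,0,0.5,4.65,-13.9,0,0,0,0,0.5,4.65,-13.9,0,0,0,0,0.5,4.65,-13.9,0,0,0,0,0.5,4.65,-13.9,0,0,0,0,0.5])

```text
clock: 7.7
tcp_pos: [0.4734, -0.1241, 0.0972]
orientation: [0.0, 0.039, 0.999, 0.0]
wrist_force: [0.5, 0.0, -5.7]
finger_gap: 0.0595
```

Run:
```python
from h import *
s=get_state(); print(s["tcp_pos"],s["qvel"].round(3)); print(tool([.472,-.1243,-.020]), rot(s["orientation"]).as_matrix().round(4).tolist())
```

```text
[ 0.47342905 -0.12408671  0.09722997] [-0.     0.002  0.001 -0.001 -0.002 -0.002]
[ 0.14159485 -0.03745146 11.72297257] [[-0.997, 0.078, 0.0001], [0.078, 0.997, 0.0004], [-0.0001, 0.0004, -1.0]]
```

Emit:
send_rows(series=[0.1,0,1,0,0,0,0.5,0.1,0,3,0,0,0,0.5,0.1,0,5,0,0,0,0.5,0.1,0,6.3,0,0,0,0.5,0.1,0,7.3,0,0,0,0.5,0.1,0,8,0,0,0,0.5,0.1,0,8.5,0,0,0,0.5,0.1,0,9,0,0,0,0.5,0.1,0,9,0,0,0,0.5])

```text
clock: 8.45
tcp_pos: [0.4719, -0.1251, 0.0067]
orientation: [-0.0, 0.04, 0.999, 0.0]
wrist_force: [-0.4, 0.3, -5.4]
finger_gap: 0.0596
```

Emit:
send_rows(series=[0,0,0.4,0,0,0,0.5,0,0,0.8,0,0,0,0.5,0,0,1.2,0,0,0,0.5,0,0,1.6,0,0,0,0.5,0,0,1.9,0,0,0,0.5,0,0,2.1,0,0,0,0.5,0,0,2.3,0,0,0,0.5,0,0,2.3,0,0,0,0.5])

```text
clock: 9.12
tcp_pos: [0.4718, -0.1252, -0.0161]
orientation: [-0.0, 0.04, 0.999, 0.0]
wrist_force: [0.4, 0.4, -5.5]
finger_gap: 0.0595
```

Emit:
send_rows(series=[0,0,0.1,0,0,0,0.5,0,0,0.2,0,0,0,0.5,0,0,0.3,0,0,0,0.5,0,0,0.38,0,0,0,0.5,0,0,0.45,0,0,0,0.5,0,0,0.45,0,0,0,0.5,0,0,0.45,0,0,0,0.5])

```text
clock: 9.7
tcp_pos: [0.4721, -0.1253, -0.02]
orientation: [0.0, 0.04, 0.999, -0.0]
wrist_force: [-1.9, -0.3, -2.0]
finger_gap: 0.0595
```

Emit:
send_rows(series=[0,0,0.05,0,0,0,0.5,0,0,0.1,0,0,0,0.5,0,0,0.15,0,0,0,0.5,0,0,0.15,0,0,0,0.5])

```text
clock: 10.03
tcp_pos: [0.4721, -0.1253, -0.02]
orientation: [0.0, 0.04, 0.999, -0.0]
wrist_force: [-5.7, 1.8, 13.8]
finger_gap: 0.0595
```

Run:
```python
from h import *
s=get_state(); print(s["tcp_pos"],s["wrist_force"],s["ft_torque"])
```

```text
[ 0.47210537 -0.1253296  -0.020035  ] [-5.73323566  1.7943722  13.79656559] [0.61220444 1.22067545 0.02793669]
```

The socket stopped firmly at reported z -0.020, exactly the plate-top height expected (grip level -0.032 plus 12 mm). Now I'll release, rise and look.

Emit:
send_rows(series=[0,0,-0.1,0,0,0,0.7,0,0,-0.1,0,0,0,0.75,0,0,-0.1,0,0,0,0.9,0,0,-0.1,0,0,0,1,0,0,-0.1,0,0,0,1,0,0,-0.1,0,0,0,1])

```text
clock: 10.53
tcp_pos: [0.4724, -0.1254, -0.0207]
orientation: [0.0, 0.04, 0.999, -0.0]
wrist_force: [0.2, 0.8, -0.4]
finger_gap: 0.0851
```

Emit:
send_rows(series=[0,0,-2,0,0,0,1,0,0,-5,0,0,0,1,0,0,-8.5,0,0,0,1,0,0,-12,0,0,0,1,0,0,-15.5,0,0,0,1,0,0,-18,0,0,0,1,0,0,-19,0,0,0,1,0,0,-19,0,0,0,1,0,0,-19,0,0,0,1,0,0,-19,0,0,0,1])

```text
clock: 11.37
tcp_pos: [0.471, -0.1248, 0.1673]
orientation: [-0.001, 0.04, 0.999, 0.001]
wrist_force: [-0.9, 0.1, -0.7]
finger_gap: 0.0852
```

Run:
```python
from h import *
s=get_state(); p=s["tcp_pos"]; print(p,s["wrist_force"]); ci=camera_info("wrist"); im=read_camera("wrist"); sc=read_camera("scene")
cv2.imwrite("pics/raw_q1.png",im)
a=np.radians(-4.55); e=np.array([np.cos(a),np.sin(a)]); n=np.array([-e[1],e[0]]); c=np.array([.472,-.1248])
L=lambda x,y,z: np.r_[c+e*x+n*y,z]
sq=[L(x,y,.062) for x,y in((.03,.03),(.03,-.03),(-.03,-.03),(-.03,.03))]
pad=L(.096,0,.061); 
for nme,i,k in(("wrist",im,ci),("scene",sc,None)):
    cv2.polylines(i,[np.int32(proj(nme,sq,k))],True,(0,255,255),1); u=proj(nme,[pad,L(.079,0,.095)],k); print(nme,u)
    for v in u: cv2.circle(i,tuple(np.int32(v)),2,(255,0,0),1)
cv2.imwrite("pics/q1.png",np.hstack([im[100:400,180:460],cv2.resize(sc[250:390,225:365],(420,300) if 0 else (300,300),interpolation=2)]))
```

```text
[ 0.47096764 -0.12484132  0.16731658] [-0.86504576  0.11304454 -0.65004562]
wrist [[320.21464301 351.13425296]
 [320.36834046 354.90070233]]
scene [[308.92783027 345.89358593]
 [303.66751144 329.61561328]]
```

View pics/q1.png

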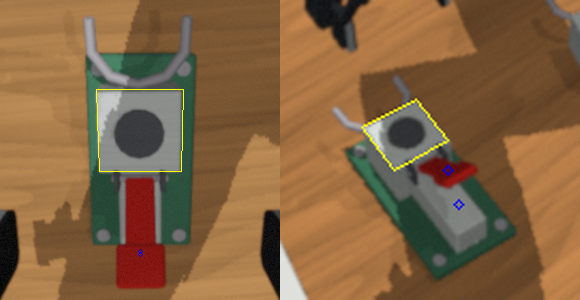

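Seated: the predicted top face at z=0.062 matches in both views, the tongue lies along the plate and the lever is still up. Now I'll shut the fingers and move over the pad.

Emit:
send_rows(series=[-1.5,0,0,0,0,0,0.5,-4,0,0,0,0,0,0,-6.5,0,0,0,0,0,0,-8,0,0,0,0,0,0,-8.3,0,0,0,0,0,0,-8.3,0,2,0,0,0,0,-8.3,0,4,0,0,0,0,-8.3,0,5.5,0,0,0,0,-8.3,0,6,0,0,0,0,-8.3,0,6,0,0,0,0])

```text
clock: 12.3
tcp_pos: [0.5524, -0.1312, 0.1069]
orientation: [-0.002, 0.04, 0.999, 0.001]
wrist_force: [-1.0, 1.0, 0.5]
finger_gap: -0.0003
```

Run:
```python
from h import *
s=get_state(); p=s["tcp_pos"]; print(p,s["wrist_force"],s["finger_gap"])
a=np.radians(-4.55); e=np.array([np.cos(a),np.sin(a)]); n=np.array([-e[1],e[0]]); d=p[:2]-[.472,-.1248]; print("cradle x,y mm",1e3*d@e,1e3*d@n)
```

```text
[ 0.55242117 -0.13116719  0.10692741] [-0.98707706  0.97258458  0.50981405] -0.00031790389181429583
cradle x,y mm 80.67282873533973 0.0326091335171313
```

Emit:
send_rows(series=[0,0,2,0,0,0,0,0,0,3.5,0,0,0,0,-0.1,0,4.2,0,0,0,0,-0.3,0,4.9,0,0,0,0,-0.5,0,5.5,0,0,0,0,-0.7,0,6,0,0,0,0,-0.9,0,6.5,0,0,0,0,-1.1,0,7,0,0,0,0,-1.2,0,7.5,0,0,0,0,-1.3,0,7.9,0,0,0,0])

```text
clock: 13.13
tcp_pos: [0.5682, -0.1331, 0.0299]
orientation: [0.0, 0.04, 0.999, -0.0]
wrist_force: [1.7, -0.6, 0.8]
finger_gap: 0.0002
```

Emit:
send_rows(series=[0,0,0.2,0,0,0,0,0,0,0.4,0,0,0,0,0,0,0.6,0,0,0,0,0,0,0.6,0,0,0,0])

```text
clock: 13.47
tcp_pos: [0.5678, -0.133, 0.0245]
orientation: [0.0, 0.04, 0.999, 0.0]
wrist_force: [-0.2, 0.0, 1.4]
finger_gap: 0.0001
```

Emit:
send_rows(series=[0,0,0.1,0,0,0,0,0,0,0.2,0,0,0,0,0,0,0.3,0,0,0,0,0,0,0.3,0,0,0,0])

```text
clock: 13.8
tcp_pos: [0.5679, -0.1331, 0.024]
orientation: [0.001, 0.04, 0.999, -0.0]
wrist_force: [-5.3, 2.0, 17.9]
finger_gap: 0.0002
```

Emit:
send_rows(series=[0,0,0.1,0,0,0,0,0,0,0.15,0,0,0,0,0,0,0.15,0,0,0,0])

```text
clock: 14.05
tcp_pos: [0.568, -0.1331, 0.0238]
orientation: [0.001, 0.04, 0.999, -0.001]
wrist_force: [-8.1, 2.8, 27.2]
finger_gap: 0.0
```

Hard stop at tip z≈0.062 (expected 0.061). I'll rise clear and check.

Emit:
send_rows(series=[0,0,-0.5,0,0,0,0,0,0,-2.5,0,0,0,0,0.5,0,-6,0,0,0,0,3,0,-10,0,0,0,0,6,0,-13.5,0,0,0,0,8,0,-15,0,0,0,0,9.5,0,-15,0,0,0,0,9.5,0,-15,0,0,0,0,9.5,0,-15,0,0,0,0,9.5,0,-15,0,0,0,0])

```text
clock: 14.88
tcp_pos: [0.4732, -0.1254, 0.1691]
orientation: [-0.0, 0.04, 0.999, 0.0]
wrist_force: [0.4, -0.0, -0.6]
finger_gap: 0.0002
```

Run:
```python
from h import *
s=get_state(); print(s["tcp_pos"],s["wrist_force"]); ci=camera_info("wrist"); im=read_camera("wrist"); sc=read_camera("scene")
a=np.radians(-4.55); e=np.array([np.cos(a),np.sin(a)]); n=np.array([-e[1],e[0]]); c=np.array([.472,-.1248])
L=lambda x,y,z: np.r_[c+e*x+n*y,z]
sq=[L(x,y,.062) for x,y in((.03,.03),(.03,-.03),(-.03,-.03),(-.03,.03))]
pad=[L(x,y,.061) for x,y in((.096,.017),(.115,.017),(.115,-.017),(.096,-.017))]
for nme,i,k in(("wrist",im,ci),("scene",sc,None)):
    for q in (sq,pad): cv2.polylines(i,[np.int32(proj(nme,q,k))],True,(0,255,255),1)
cv2.imwrite("pics/q2.png",np.hstack([im[100:400,180:460],cv2.resize(sc[250:390,225:365],(300,300),interpolation=2)]))
```

```text
[ 0.47316889 -0.12538691  0.16912636] [ 0.4248996  -0.03888737 -0.5887225 ]
```

View pics/q2.png

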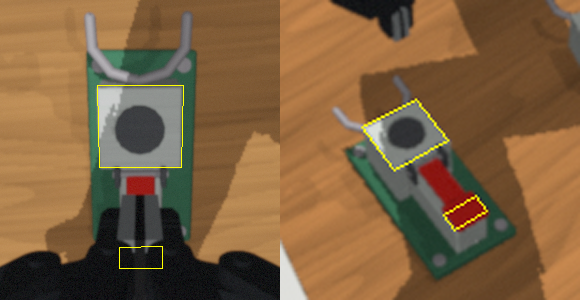

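The scene view shows the lever level, with its end filling the rectangle predicted for fully down. The socket still matches its home outline and the gripper is clear. Handing in.

```bash
python3 -c "
from workcell import *
print(hand_in())"
```

```text
the job is handed in; nothing more can be done
None
```

The red-levered cradle is seated on the green base plate's ball with its tongue along the plate, and the red lever is pressed fully down. I handed the job in at about 15 s on the robot's clock.

**Last checks:**
- **Seating:** the socket stopped firmly at the height expected for resting on the plate. Its top face matched the predicted home outline in both the wrist and scene views.
- **Lever:** it stayed up until the socket was home. Pressing it met a hard stop at a tip height of about 62 mm (61 mm expected) with about 27 N on the wrist. In the scene view it then lay level, inside the outline for fully down.
- **Clear of everything:** the gripper was well above the cradle at hand-in. I did not go near the black-levered or purple cradles, but I did not re-measure where they stand at the end.

**What disagreed:**
- **Fingertip position:** the real fingertips sit about 38 mm behind the reported TCP. Because of this, my first grip closed on top of the socket and pressed it with about 21 N. The cradle moved less than 1 mm. I confirmed the offset in both cameras and allowed for it in every later move.
- **Ball position:** the separate measurements of the ball differed by up to about 6 mm in x and 4 mm in y. I lowered at a value between them, and the socket went on without any sideways contact.

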